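# Weigh a packet of programmes on the sprung counter balance

### The job

Weigh the packet of booklets on the mail balance: work only its upright hand lever to raise the tippy beam off its rest, bring the pointer level with the index clip and keep it there for five seconds. Then lower the beam gently back onto the rest it came from (pointer end down), let go of the lever and move clear. Never let the beam swing fast or slam, do not touch the beam, its weights or the packet, and leave the index clip where it is set.

Things in the scene. Friction and masses are not known exactly. Their poses are not given: they have to be found in the camera images.
- stand: The balance's fixed grey stand: base 160 mm wide, 280 mm deep, 20 mm high, with a 340 mm foot under the beam and three 135 mm high bearing cheeks. Origin on the table under the beam's pivot; +x away from the robot (the lever is on the -x side), +y towards pointer and scale plate, z up. Yaw -0.35 to 0.35 rad.
- pivot (a point): Centre of the beam on the pivot axis, 120 mm above the stand's origin. The axis runs along the stand's x and is shared by beam, lever and index clip; positive angles about +x raise the pointer end.
- beam: Aluminium beam, 400 mm long along its y, origin on the pivot. Carries a steel weight (0.35 kg, 42 mm diameter) 170 mm out on each side and, 50 mm above the pivot, a 120 x 180 mm tray with the packet. Beam and tray weigh 0.16 kg. Moment of inertia of it all about the pivot 0.025 kg m2. The weights differ by a few per cent, so it is lopsided by up to 0.05 N m.
- rocker (a joint): Tilt of the beam in rad: 0 level, positive raises the pointer end. Turns almost undamped between rests at -0.25 and 0.25; starts at rest at -0.25 (pointer down). Top-heavy: nominally 0.32 N m of toppling torque per rad of tilt, more than the lever's spring can hold, so with the lever held still it tips over with a time constant of about 0.5 s, and faster with the lever free.
- packet: Five green booklets (105 x 148 mm, 35 mm high together) with a paper band, fixed on the tray; origin under its centre, 52 mm above the pivot. About 0.4 kg, 15 % more or less.
- pointer_tip (a point): Tip of the dark pointer at the beam's +y end, 230 mm from the pivot.
- beam_far_end (a point): The beam's other end, 200 mm from the pivot towards -y.
- lever_grip (a point): Centre of the lever's black T grip: a level cylinder 24 mm thick, 60 mm long along the stand's x, on a 10 mm steel stem, 110 mm from the pivot axis, 150 mm in front of the beam (stand x = -150 mm). The lever turns about the pivot axis and is upright at angle 0; positive angles move the grip to the stand's -y. It weighs 0.06 kg.
- lever (a joint): Angle of the hand lever minus that of the beam, in rad, -0.9 to 0.9. A torsion spring, nominally 0.24 N m per rad, is all that joins them: turning the lever positive pulls the pointer end up. Let go, the lever springs back to 0 (square to the beam).
- index_tip (a point): Inner end of the dark index clip on the white scale plate, 236 mm from the pivot axis, 6 mm beyond the pointer's tip, set between -0.1 and 0.1 rad, stiff. Its frame is the stand's turned about the pivot axis by the clip's angle. The pointer reads right when its tip is level with this point.

How it is judged:
On the way:
1. pointer kept level with the index clip for five seconds (z of pointer_tip in the frame of index_tip between -0.014 and 0.014 m), for 4.5 s.
At the end, for the whole second after the job is handed in: The pointer has stayed within 14 mm (height, in the clip's frame) of the index tip for 4.5 s without a break, and now the beam lies at rest on its starting rest, the pointer tip less than 72 mm above the table (it is 63 mm when fully down), with the robot clear of the balance (z of pointer_tip in the frame of stand below 0.072 m and angular speed of beam below 0.06 rad/s); the robot touches nothing.
It fails at once if the beam swings faster than 0.9 rad/s (slam) (angular speed of beam above 0.9 rad/s).
It fails at once if the robot touches the beam, its weights, tray or packet (contact force between any of the arm, the fingers and beam above 0.5 N).
It fails at once if the index clip is moved (distance of index_tip from where it was at the start of the episode above 0.008 m).
It also fails if it takes over 58 s, if anything falls off the work surface, if the arm or the gripper's body presses on something with over 40 N, if the wrist force passes 120 N, or if a joint passes its speed limit or range.

### The arm

A 6-joint arm with a two-finger parallel gripper is mounted at the origin on the work surface. World frame = base frame: x ahead of the robot, y to its left, z up, the work surface at z = 0. Lengths are in m, angles in rad, forces in N, time in s.
With the tool pointing down it reaches from about 0.35 to 0.725 m from the base axis. Payload 4.3 kg.
Tool frame: the origin (TCP) lies on the front face of the gripper's body, between the roots of the fingers; the fingertips stand 73 mm ahead of it and the grasp point (between the pads) lies 54 mm ahead of it; z points along the fingers, y is the line along which they close (so a half turn about z gives the same grasp; the last joint's range is limited). The gripper opens to 85 mm and grips with 20 to 120 N. Pads are 22 mm wide; open, the fingers measure 114 mm over their backs; the gripper's body (76 mm by 85 mm) begins 54 mm behind the grasp point. The pads swing forward as they close: fully open they stand 13 mm farther back than shut.
Start: joints at [1.126, 0.377, 0.081, 1.274, 0, 1.46], TCP at [0.189, 0.543, 0.304] pointing down, gripper open.
Joint ranges: [-2.72, 2.72], [-0.84, 1.66], [-1.02, 1.22], [-1.77, 2.12], [-1.37, 1.28], [-3.14, 3.14]. Speed limits (rad/s): [2.57, 2.57, 3.14, 3.14, 3.14, 3.14].

### API

Orientations are given as [roll, pitch, yaw] about the fixed x, y, z axes, in that order (R = Rz(yaw) Ry(pitch) Rx(roll)).
In Python, from station import get_obs, capture, get_calibration, finish_job, look_for, masks_of, pinpoint gives the robot as it stands. The module is installed in compiled form; this text tells all that it offers.
- The arm moves only by the tool jog_arm, never from a script. Its argument "rows" is a list of rows, each a list of 3 entries, a list of its own where there are three numbers: the shift along the tool's x, y, z in m, then the turn about the tool's z in rad, then the finger opening in m, from 0 to 0.0854. A call has 1 to 12 rows; each row shifts and turns the commanded pose from where the row before left it, along the tool's axes as they then stand; what a row does not reach is not made up. A row lasts 1/12 s, in which the tool goes at most 41.7 mm and 7.16 degrees, less where a joint would pass 70% of its speed; a pose out of reach is approached as far as the arm can. A call with a gripper value outside its range is refused whole. The fingers move at their own pace and stop on an object; the grip force is fixed at half the most. Time passes only in rows, so rows that do not move let the fingers close. It gives the time, the measured TCP pose, the force, the opening and the grip force at its end, in the units of the state.
- get_obs(): the state, without advancing time (a new reading comes with each control period).
- capture(name): name is "side" or "top"; returns (picture, depth): 384x512x3 uint8, red, green, blue; 384x512 float32, m along the optical axis (not along the pixel's ray), 0 where there is no reading.
- get_calibration(name): a dict with "K" (3x3 intrinsics, pixels), "rvec" (rotation vector, rad) and "tvec" (3), from world to camera coordinates, as OpenCV has them. Camera axes: x right, y down, z forward; pixel columns grow to the right and rows downward; lengths in m; the calibration is good to about 2 mm. A picture is of the moment at which its call begins. get_calibration takes no time and is no camera call.
- finish_job(): hands the job in; it is judged then, once.
Trained networks look in the newest picture that a camera, given by its name, has taken for a name from the list of things; names that differ only in an ending like _2 or _b are one class to them, and where a whole thing is asked for, a point or a joint stands for the part that bears it (a point fixed in the world has none). Each returns a list of dicts, best first, with "score" (0 to 1); they miss things now and then, are a little off and sometimes report something else, mostly with a low value. They report only what shows in the picture. A call takes as long as a camera call.
- look_for(camera, name): "point" ([x, y, z] in m, in the coordinates of the camera as it stood for that picture, good to about 4 mm: the middle of the surface that is visible of it).
- masks_of(camera, name): "region" (384x512 bool, what is visible of it).
- pinpoint(camera, name): "point" ([x, y, z] in m, in the coordinates of the camera as it stood for that picture, good to about 4 mm: a listed point, or the origin of a listed thing).
The state is a dict: "clock": time; "q": joint angles; "joint_vel": joint speeds; "joint_efforts": joint torques, N m; "position": TCP position; "tool_rot": TCP orientation; "force": force on the tool from outside, world axes, zero at the start; "ft_torque": the same for the moment, N m; "finger_gap": finger opening in m; "gripper_force": force on a finger pad.
Only numpy, scipy, OpenCV 4.12 (cv2) and the standard library are available. Lean on these libraries where they do the work, as an engineer would, in place of code of your own. Each camera call takes 0.05 s, during which the arm holds its last target. There are 200 camera calls.

## Working session

There is one attempt and no reset: what is moved stays moved. The work goes in short steps, Python scripts to look and compute and a tool call to move; the robot and the scene stay as the last step left them, time stands still between calls to the robot, and variables do not carry over. Pictures are saved under pics/ and viewed, at most 10 in all, crops included, and the job is handed in when it is done.

Besides the shell and the picture viewer there is one more tool, called after "Emit:" by a JSON object that holds its "name" and its "arguments", one argument or row to a line. jog_arm: Moves the arm, as the interface text tells. Its arguments: {"type":"object","properties":{"rows":{"type":"array","items":{"type":"array"}}},"required":["rows"]}

```bash
mkdir -p pics
cat > h.py <<'E'
import numpy as np, cv2
from station import *
def w(cam,p):
    c=get_calibration(cam);R=cv2.Rodrigues(np.array(c['rvec'],float))[0]
    return R.T@(np.array(p,float).ravel()-np.array(c['tvec'],float).ravel())
def pin(cam,n):
    r=pinpoint(cam,n)
    return (r[0]['score'],w(cam,r[0]['point'])) if r else (0,None)
E
python3 - <<'E'
from h import *
np.set_printoptions(precision=4,suppress=True)
ims=[]
for c in('side','top'):
    im,d=capture(c);ims.append(im)
    for n in('stand','pivot','pointer_tip','beam_far_end','lever_grip','index_tip','packet'):
        print(c,n,*pin(c,n))
cv2.imwrite('pics/a.png',cv2.resize(np.hstack(ims)[:,:,::-1],(800,300)))
cv2.imwrite('pics/s.png',ims[0][:,:,::-1])
o=get_obs();print(o)
E
```

```text
side stand 0.8 [ 0.5848 -0.1298 -0.0005]
side pivot 0.91 [ 0.5837 -0.1312  0.1225]
side pointer_tip 0.57 [0.6515 0.0846 0.0683]
side beam_far_end 0.57 [ 0.5324 -0.3124  0.1721]
side lever_grip 0.84 [ 0.4482 -0.0551  0.227 ]
side index_tip 0.37 [0.6538 0.0844 0.0643]
side packet 0.78 [ 0.5844 -0.1143  0.1725]
top stand 0.97 [ 0.5835 -0.1262 -0.0026]
top pivot 0 None
top pointer_tip 0.89 [0.6488 0.088  0.0622]
top beam_far_end 0.59 [ 0.5377 -0.3123  0.1683]
top lever_grip 0.54 [ 0.4518 -0.0495  0.2235]
top index_tip 0 None
top packet 0.94 [ 0.5906 -0.116   0.1646]
{'clock': 0.8, 'q': array([1.1257, 0.3772, 0.081 , 1.2744, 0.    , 1.4605]), 'joint_vel': array([-0.0016, -0.0005,  0.0001, -0.0006,  0.0006,  0.0005]), 'joint_efforts': array([ -0.0003, -46.3468,  27.0137,  -0.    ,  -0.0001,   0.    ]), 'position': array([0.1889, 0.5431, 0.304 ]), 'tool_rot': array([ 3.1414, -0.    ,  2.8068]), 'force': array([ 1.2431, -0.2743, -0.1649]), 'ft_torque': array([-0.0311,  0.0163,  0.03  ]), 'gripper_force': 0.0, 'finger_gap': 0.08558966565064792}
```

View pics/a.png

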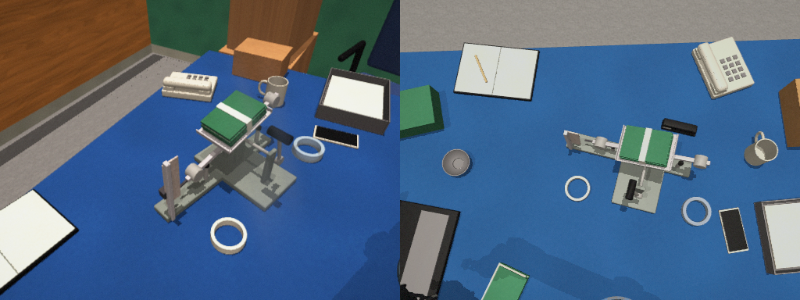

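View pics/s.png

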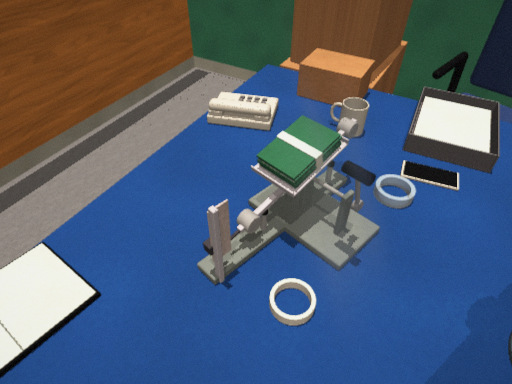

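Side view: the balance is at the centre, with the plate at about (218,243) and the black T grip at (357,172). I'll zoom in on the plate to find the clip, and check how well I can read the tilt from the packet's top plane.

```bash
cat >> h.py <<'E'
YAW=-0.297
def cloud(cam,d,m):
    c=get_calibration(cam);K=np.array(c['K']);R=cv2.Rodrigues(np.array(c['rvec'],float))[0];t=np.array(c['tvec'],float).ravel()
    v,u=np.nonzero(m&(d>0));z=d[v,u]
    P=np.c_[(u-K[0,2])/K[0,0]*z,(v-K[1,2])/K[1,1]*z,z]
    return (P-t)@R
def proj(cam,P):
    c=get_calibration(cam)
    return cv2.projectPoints(np.array(P,float).reshape(-1,1,3),np.array(c['rvec'],float),np.array(c['tvec'],float),np.array(c['K'],float),None)[0].reshape(-1,2)
def S2W(p,piv,yaw=YAW):
    c,s=np.cos(yaw),np.sin(yaw);p=np.atleast_2d(p)
    return np.c_[piv[0]+c*p[:,0]-s*p[:,1],piv[1]+s*p[:,0]+c*p[:,1],p[:,2]]
def W2S(P,piv,yaw=YAW):
    c,s=np.cos(yaw),np.sin(yaw);P=P-np.array([piv[0],piv[1],0])
    return np.c_[c*P[:,0]+s*P[:,1],-s*P[:,0]+c*P[:,1],P[:,2]]
PIV=(0.584,-0.129)
def tilt(cam,im,d):
    h=cv2.cvtColor(im,cv2.COLOR_RGB2HSV)
    m=(h[...,0]>50)&(h[...,0]<90)&(h[...,1]>80)
    Q=W2S(cloud(cam,d,m),PIV)
    k=(abs(Q[:,0])<.08)&(abs(Q[:,1])<.13)&(Q[:,2]>.15)&(Q[:,2]<.28);Q=Q[k]
    for i in range(6):
        A=np.c_[Q[:,:2],np.ones(len(Q))];c=np.linalg.lstsq(A,Q[:,2],rcond=None)[0]
        r=Q[:,2]-A@c;s=max(1.5*np.sqrt(np.mean(r**2)),.003);Q=Q[r>-s]
    return np.arctan(c[1]),np.arctan(c[0]),len(Q),r.std(),c[2]
E
python3 - <<'E'
from h import *
np.set_printoptions(precision=4,suppress=True)
tl=[]
for c in('side','top'):
    for k in range(3):
        im,d=capture(c);print(c,tilt(c,im,d))
    g=[S2W([0,.236*np.cos(a),.12+.236*np.sin(a)],PIV)[0] for a in(-.1,0,.1)]
    uv=proj(c,g);print(uv)
    cal=get_calibration(c);R=cv2.Rodrigues(np.array(cal['rvec'],float))[0];print('cam',-R.T@np.array(cal['tvec'],float).ravel())
    u,v=uv[1].astype(int);x=im[max(v-40,0):v+40,u-50:u+50]
    tl.append(cv2.resize(x,(500,400) if 0 else (400,320),interpolation=cv2.INTER_CUBIC))
cv2.imwrite('pics/z.png',np.hstack(tl)[:,:,::-1])
E
```

```text
side (np.float64(-0.24998493540010652), np.float64(0.002399761664439354), 2191, np.float64(0.0009614094942819245), np.float64(0.21074060707275638))
side (np.float64(-0.25061347604711054), np.float64(0.002562603730090744), 2185, np.float64(0.0009558748472926524), np.float64(0.2107707072111486))
side (np.float64(-0.2502911935821417), np.float64(0.004075991985742577), 2195, np.float64(0.0009953967133680514), np.float64(0.21075585712553513))
[[222.6119 231.8929]
 [221.4751 224.2524]
 [221.2413 215.6097]]
cam [0.371  0.475  0.6417]
top (np.float64(-0.2492455922597198), np.float64(-0.0007214388531962727), 1888, np.float64(0.00169548344410804), np.float64(0.21104660923477273))
top (np.float64(-0.24944272543159773), np.float64(0.0038563188253006205), 1913, np.float64(0.0017337452275298622), np.float64(0.21100899840402937))
top (np.float64(-0.2493912008978801), np.float64(0.003473440599868084), 1853, np.float64(0.0017194006494540193), np.float64(0.211092405375693))
[[232.144  175.0842]
 [231.2361 172.7201]
 [231.1689 170.4888]]
cam [0.3424 0.0403 1.2759]
```

View pics/z.png

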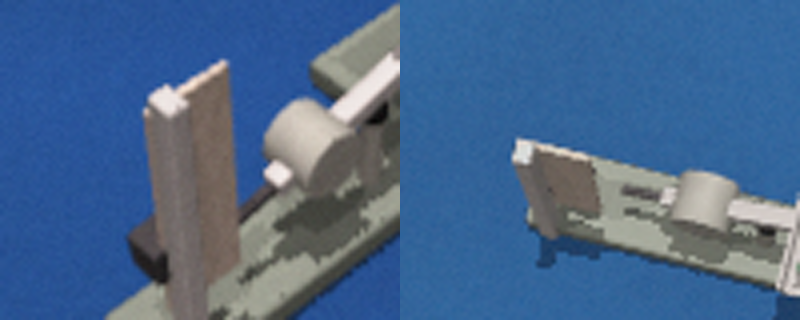

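Run:
```python
from h import *
np.set_printoptions(precision=3,suppress=True,linewidth=150)
im,d=capture('side')
for n in('index_tip','pointer_tip'):
    for r in masks_of('side',n)[:2]:
        v,u=np.nonzero(r['region']);Q=W2S(cloud('side',d,r['region']),PIV);print(n,r['score'],len(u),u.min(),u.max(),v.min(),v.max());print(np.median(Q,0),Q.min(0),Q.max(0))
sub=np.zeros(d.shape,bool);sub[238:258,200:216]=1
m=sub&(im.max(2)<70)
Q=W2S(cloud('side',d,m),PIV)
v,u=np.nonzero(m&(d>0));print('dark',len(u));print(np.c_[u,v,Q][::4])
pl=np.zeros(d.shape,bool);pl[200:280,205:232]=1
h=cv2.cvtColor(im,cv2.COLOR_RGB2HSV)
m=pl&(h[...,2]>110)&(h[...,1]<70);Q=W2S(cloud('side',d,m),PIV);print('plate',np.percentile(Q,[2,25,50,75,98],axis=0))
```

```text
pointer_tip 0.63 5490 231 358 115 237
[-0.009  0.046  0.19 ] [-0.061 -0.374 -0.002] [0.283 0.217 0.225]
dark 54
[[204.    244.     -0.008   0.286   0.109]
 [205.    246.     -0.01    0.286   0.105]
 [206.    247.     -0.013   0.286   0.105]
 [204.    248.     -0.004   0.285   0.093]
 [208.    248.     -0.021   0.287   0.11 ]
 [212.    248.     -0.022   0.279   0.104]
 [208.    249.     -0.02    0.287   0.106]
 [212.    249.     -0.022   0.279   0.101]
 [209.    250.     -0.021   0.285   0.103]
 [207.    251.     -0.014   0.285   0.093]
 [211.    251.     -0.023   0.283   0.099]
 [210.    252.     -0.022   0.285   0.097]
 [210.    253.     -0.022   0.285   0.094]
 [211.    254.     -0.022   0.283   0.089]]
plate [[-0.036  0.224  0.019]
 [-0.03   0.244  0.035]
 [-0.022  0.269  0.115]
 [-0.02   0.278  0.169]
 [ 0.018  0.287  0.211]]
```

Run:
```python
from h import *
np.set_printoptions(precision=4,suppress=True,linewidth=150)
Z=[]
for k in range(3):
    im,d=capture('side')
    sub=np.zeros(d.shape,bool);sub[236:262,198:218]=1
    m=sub&(im.max(2)<95);Q=W2S(cloud('side',d,m),PIV);Z.append(Q[(Q[:,1]>.283)&(Q[:,1]<.292)&(Q[:,2]>.05)])
Q=np.vstack(Z);print(len(Q),np.percentile(Q,[0,3,10,50,90,97,100],axis=0))
for c in('side','top'):
    im,d=capture(c);r=masks_of(c,'lever_grip')
    u,v=proj(c,[[.449,-.058,.23]])[0].astype(int)
    m=np.zeros(d.shape,bool);m[v-25:v+25,u-25:u+25]=1;m&=im.max(2)<70
    Q=W2S(cloud(c,d,m),PIV);Q=Q[Q[:,2]>.19];print(c,len(Q),np.percentile(Q,[2,50,98],axis=0))
print(get_obs()['clock'])
```

```text
167 [[-0.0233  0.2831  0.0886]
 [-0.0228  0.2832  0.0902]
 [-0.022   0.2839  0.0925]
 [-0.0147  0.2852  0.1037]
 [-0.0054  0.286   0.111 ]
 [-0.0037  0.2864  0.1115]
 [-0.0017  0.2872  0.1121]]
side 429 [[-0.1797 -0.0371  0.1983]
 [-0.153   0.0413  0.2322]
 [-0.0519  0.0455  0.2385]]
top 250 [[-0.1781  0.0235  0.2276]
 [-0.1504  0.0345  0.2352]
 [-0.1213  0.0449  0.24  ]]
1.6
```

Emit:
{"name": "jog_arm", "arguments": {
  "rows": [
    [[0,0,-0.03],-0.038,0.085],
    [[-0.0236,-0.0275,0],0,0.085],
    [[-0.0236,-0.0275,0],0,0.085],
    [[-0.0236,-0.0275,0],0,0.085],
    [[-0.0236,-0.0275,0],0,0.085],
    [[-0.0236,-0.0275,0],0,0.085],
    [[-0.0236,-0.0275,0],0,0.085],
    [[-0.0236,-0.0275,0],0,0.085],
    [[-0.0236,-0.0275,0],0,0.085],
    [[-0.0236,-0.0275,0],0,0.085]
  ]
}}

```text
clock: 2.43
position: [0.3199, 0.2427, 0.3341]
tool_rot: [3.141, 0.001, 2.845]
force: [-0.1, -0.8, 0.4]
finger_gap: 0.085
gripper_force: 0.0
```

Emit:
{"name": "jog_arm", "arguments": {
  "rows": [
    [[-0.0236,-0.0275,0],0,0.06],
    [[-0.0236,-0.0275,0],0,0.06],
    [[-0.0236,-0.0275,0],0,0.06],
    [[-0.0236,-0.0275,0],0,0.06],
    [[-0.0236,-0.0275,0],0,0.06],
    [[-0.0236,-0.0275,0],0,0.06],
    [[-0.0236,-0.0275,0],0,0.06],
    [[-0.0236,-0.0275,0],0,0.06],
    [[-0.0236,-0.0275,0],0,0.06],
    [[0,0,0],0,0.06]
  ]
}}

```text
clock: 3.27
position: [0.4528, -0.0596, 0.3338]
tool_rot: [-3.139, 0.003, 2.838]
force: [0.9, -0.1, -0.3]
finger_gap: 0.0602
gripper_force: 0.0
```

Run:
```python
from h import *
np.set_printoptions(precision=4,suppress=True,linewidth=150)
o=get_obs();print(o['clock'],o['position'],o['tool_rot'],o['finger_gap'],o['force'])
ims=[]
for c in('side','top'):
    im,d=capture(c);ims.append(im);print(tilt(c,im,d))
cv2.imwrite('pics/b.png',cv2.resize(np.hstack(ims)[:,:,::-1],(800,300)))
p=W2S(o['position'][None],PIV)[0];print('stand',p)
```

```text
3.2667 [ 0.4528 -0.0596  0.3338] [-3.1394  0.0029  2.8384] 0.060217155691989335 [ 0.9135 -0.0752 -0.3185]
(np.float64(-0.2504050046116589), np.float64(0.001597999472413925), 2188, np.float64(0.0009768904054755563), np.float64(0.21073516173969398))
(np.float64(-0.24582009667078267), np.float64(0.012059568426506807), 233, np.float64(0.0017685305556132448), np.float64(0.21071625503143443))
stand [-0.1457  0.028   0.3338]
```

View pics/b.png

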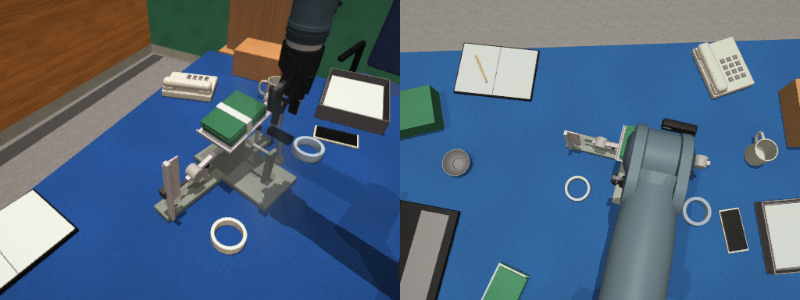

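Emit:
{"name": "jog_arm", "arguments": {
  "rows": [
    [[0.004,0.004,0],0,0.06],
    [[0,0,0.015],0,0.06],
    [[0,0,0.02],0,0.06],
    [[0,0,0.02],0,0.06],
    [[0,0,0],0,0.06],
    [[0,0,0],0,0.06]
  ]
}}

```text
clock: 3.87
position: [0.4463, -0.0478, 0.2785]
tool_rot: [3.141, -0.003, 2.847]
force: [0.1, -0.4, -0.1]
finger_gap: 0.0599
gripper_force: 0.0
```

Emit:
{"name": "jog_arm", "arguments": {
  "rows": [
    [[0,0,0],0,0.04],
    [[0,0,0],0,0.032],
    [[0,0,0],0,0.028],
    [[0,0,0],0,0.02],
    [[0,0,0],0,0.02],
    [[0,0,0],0,0.02],
    [[0,0,0],0,0.02]
  ]
}}

```text
clock: 4.45
position: [0.4484, -0.0494, 0.2802]
tool_rot: [3.14, 0.002, 2.845]
force: [-0.8, 1.8, 6.2]
finger_gap: 0.0221
gripper_force: 58.4
```

```bash
cat > m.py <<'E'
from h import *
np.set_printoptions(precision=4,suppress=True,linewidth=150)
o=get_obs();t0=o['clock'];im,d=capture('side');a=tilt('side',im,d)
p=W2S(o['position'][None],PIV)[0];th=-np.arcsin(p[1]/.11)
print('t %.3f beam %.4f n %d lever %.4f'%(t0,a[0],a[2],th),'stand',p,'F',o['force'],'gap %.4f %.1f'%(o['finger_gap'],o['gripper_force']))
open('log.txt','a').write('%.4f %.5f %.5f\n'%(t0,a[0],th))
E
python3 m.py
python3 - <<'E'
from h import *
im,d=capture('side');u,v=proj('side',[[.45,-.05,.24]])[0].astype(int);print(u,v)
cv2.imwrite('pics/c.png',cv2.resize(im[v-60:v+60,u-80:u+80,::-1],(640,480)))
E
```

```text
t 4.450 beam -0.2503 n 2191 lever -0.3377 stand [-0.1529  0.0364  0.2802] F [-0.7792  1.8425  6.2089] gap 0.0221 58.4
358 167
```

View pics/c.png

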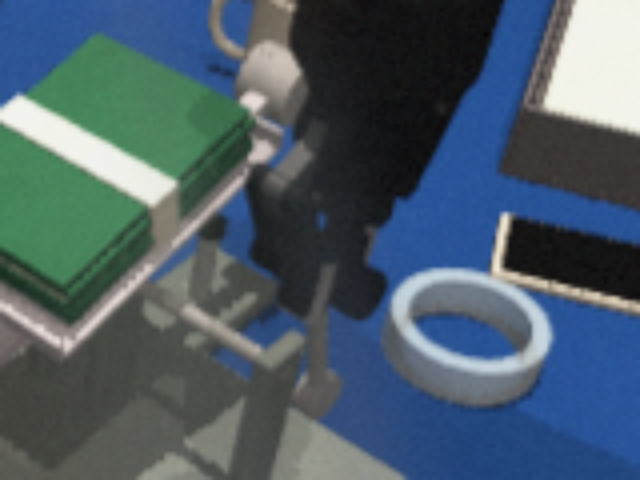

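Emit:
{"name": "jog_arm", "arguments": {
  "rows": [
    [[0,-0.003,-0.001],0,0.02],
    [[0,-0.004,-0.001],0,0.02],
    [[0,-0.004,-0.001],0,0.02],
    [[0,-0.004,-0.001],0,0.02],
    [[0,-0.004,-0.0005],0,0.02],
    [[0,-0.003,-0.0005],0,0.02],
    [[0,0,0],0,0.02],
    [[0,0,0],0,0.02]
  ]
}}

```text
clock: 5.22
position: [0.4428, -0.0684, 0.2867]
tool_rot: [3.133, 0.004, 2.846]
force: [-0.8, 10.0, 16.1]
finger_gap: 0.0219
gripper_force: 58.3
```

```bash
python3 m.py
```

```text
t 5.217 beam -0.2506 n 2194 lever -0.1516 stand [-0.1528  0.0166  0.2867] F [-0.8191  9.9507 16.0757] gap 0.0219 58.3
```

Emit:
{"name": "jog_arm", "arguments": {
  "rows": [
    [[0,-0.002,-0.0002],0,0.02],
    [[0,-0.002,0],0,0.02],
    [[0,-0.001,0],0,0.02]
  ]
}}

```text
clock: 5.52
position: [0.4414, -0.0731, 0.2868]
tool_rot: [3.132, 0.004, 2.846]
force: [-0.6, 10.5, 16.2]
finger_gap: 0.022
gripper_force: 60.9
```

```bash
python3 m.py
```

```text
t 5.517 beam -0.2503 n 2196 lever -0.1068 stand [-0.1527  0.0117  0.2868] F [-0.6409 10.4802 16.2348] gap 0.0220 60.9
```

Emit:
{"name": "jog_arm", "arguments": {
  "rows": [
    [[0,-0.002,0],0,0.02],
    [[0,-0.002,0],0,0.02],
    [[0,0,0],0,0.02]
  ]
}}

```text
clock: 5.82
position: [0.4401, -0.0774, 0.2867]
tool_rot: [3.134, 0.004, 2.846]
force: [-1.2, 7.7, 15.1]
finger_gap: 0.0222
gripper_force: 61.7
```

```bash
python3 m.py
```

```text
t 5.817 beam -0.2508 n 2191 lever -0.0662 stand [-0.1527  0.0073  0.2867] F [-1.2213  7.7416 15.0997] gap 0.0222 61.7
```

Emit:
{"name": "jog_arm", "arguments": {
  "rows": [
    [[0,-0.002,0],0,0.02],
    [[0,-0.002,0],0,0.02],
    [[0,0,0],0,0.02]
  ]
}}

```text
clock: 6.12
position: [0.4389, -0.0816, 0.2864]
tool_rot: [3.135, 0.004, 2.846]
force: [-1.2, 7.9, 12.8]
finger_gap: 0.0222
gripper_force: 62.3
```

```bash
python3 m.py
```

```text
t 6.117 beam -0.2504 n 2179 lever -0.0258 stand [-0.1526  0.0028  0.2864] F [-1.2301  7.9443 12.8066] gap 0.0222 62.3
```

Emit:
{"name": "jog_arm", "arguments": {
  "rows": [
    [[0,-0.002,0],0,0.02],
    [[0,-0.002,0],0,0.02],
    [[0,0,0],0,0.02]
  ]
}}

```text
clock: 6.42
position: [0.4376, -0.0857, 0.2859]
tool_rot: [3.136, 0.004, 2.846]
force: [0.7, 6.2, 9.9]
finger_gap: 0.0222
gripper_force: 62.8
```

```bash
python3 m.py
```

```text
t 6.417 beam -0.2510 n 2203 lever 0.0132 stand [-0.1526 -0.0014  0.2859] F [0.6788 6.1592 9.8775] gap 0.0222 62.8
```

Emit:
{"name": "jog_arm", "arguments": {
  "rows": [
    [[0,-0.002,0],0,0.02],
    [[0,-0.002,0],0,0.02],
    [[0,0,0],0,0.02]
  ]
}}

```text
clock: 6.72
position: [0.4365, -0.0894, 0.2862]
tool_rot: [3.136, 0.004, 2.846]
force: [0.7, 7.1, 11.1]
finger_gap: 0.0222
gripper_force: 62.3
```

```bash
python3 m.py
```

```text
t 6.717 beam -0.2516 n 2189 lever 0.0484 stand [-0.1526 -0.0053  0.2862] F [ 0.6638  7.1327 11.1001] gap 0.0222 62.3
```

Create ctl.py:
```python
import sys, runpy
from h import *
from scipy.optimize import least_squares
from scipy.linalg import solve_discrete_are, expm
runpy.run_path('m.py')
A0=float(sys.argv[2]) if len(sys.argv)>2 else 3.2; KB=9.6; REF=float(sys.argv[1])
L=np.loadtxt('log.txt');i=len(L)-1
while i>0 and L[i-1,1]>-.246 and len(L)-i<9: i-=1
D=L[i:];t=D[:,0]-D[-1,0]
g=np.arange(t[0],1e-6,.005) if len(t)>1 else np.array([0.])
# lever commanded motion occurs in the first ~0.2 s of each interval
tt=[t[0]];ll=[D[0,2]]
for k in range(1,len(t)): tt+=[min(t[k-1]+.2,t[k]-.01),t[k]];ll+=[D[k,2],D[k,2]]
u=np.interp(g,tt,ll)
def sim(p):
    th,w=p[0],p[1];o=[]
    for x in u: o.append((th,w)); w+=.005*(p[3]*th+KB*x+p[2]);th+=.005*w
    return np.array(o)
def res(p):
    s=sim(p);return np.r_[(np.interp(t,g,s[:,0])-D[:,1])/.001,(p[3]-A0)/1.0,(p[2]-B0)/2,(p[1])/1.]
B0=-KB*.05+A0*.25
if len(D)>1:
    r=least_squares(res,[D[0,1],0,B0,A0]);p=r.x;s=sim(p);th,w=s[-1]
    print('fit rms mm-rad',np.sqrt(np.mean((np.interp(t,g,s[:,0])-D[:,1])**2)).round(4),'b',p[2].round(3),'a',p[3].round(2),'th %.4f w %.3f'%(th,w))
    a,b=p[3],p[2]
    F=np.array([[0,1,0,0],[a,0,KB,0],[0,0,0,1],[0,0,0,0]],float)
    E1=expm(F/6);F2=F.copy();F2[2,3]=0;E=expm(F2*(.3-1/6))@E1
    Ad=E[:3,:3];Bd=E[:3,3:]*6
    eq=np.array([REF,0,-(b+a*REF)/KB])
    Q=np.diag([1,.05,.001]);R=np.array([[.3]])
    P=solve_discrete_are(Ad,Bd,Q,R);K=np.linalg.solve(R+Bd.T@P@Bd,Bd.T@P@Ad)
    x=np.array([th,w,D[-1,2]]);du=-(K@(x-eq)).item()
    xn=Ad@x+Bd[:,0]*du
    print('eq lever %.4f  dlever %.4f -> tool dy %.1f mm'%(eq[2],du,-110*np.cos(D[-1,2])*du),'pred',xn)
else: print('on rest')
```

```text
(no output)
```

Emit:
{"name": "jog_arm", "arguments": {
  "rows": [
    [[0,-0.002,0],0,0.02],
    [[0,-0.002,0],0,0.02],
    [[0,0,0],0,0.02]
  ]
}}

```text
clock: 7.02
position: [0.4354, -0.0932, 0.2863]
tool_rot: [3.136, 0.004, 2.846]
force: [-0.7, 6.8, 13.2]
finger_gap: 0.0221
gripper_force: 61.8
```

```bash
python3 ctl.py -0.068
```

```text
t 7.017 beam -0.2504 n 2190 lever 0.0843 stand [-0.1526 -0.0093  0.2863] F [-0.6862  6.8053 13.1946] gap 0.0221 61.8
on rest
```

Emit:
{"name": "jog_arm", "arguments": {
  "rows": [
    [[0,-0.002,0],0,0.02],
    [[0,-0.002,0],0,0.02],
    [[0,0,0],0,0.02]
  ]
}}

```text
clock: 7.32
position: [0.4342, -0.0973, 0.2854]
tool_rot: [3.136, 0.003, 2.845]
force: [2.2, 6.1, 6.3]
finger_gap: 0.0226
gripper_force: 62.1
```

```bash
python3 ctl.py -0.068
```

```text
t 7.317 beam -0.2508 n 2187 lever 0.1235 stand [-0.1525 -0.0136  0.2854] F [2.2338 6.1184 6.2663] gap 0.0226 62.1
on rest
```

Emit:
{"name": "jog_arm", "arguments": {
  "rows": [
    [[0,-0.002,0],0,0.02],
    [[0,-0.002,0],0,0.02],
    [[0,0,0],0,0.02]
  ]
}}

```text
clock: 7.62
position: [0.4331, -0.101, 0.2853]
tool_rot: [3.136, 0.003, 2.846]
force: [1.3, 6.0, 4.3]
finger_gap: 0.022
gripper_force: 61.3
```

```bash
python3 ctl.py -0.068
```

```text
t 7.617 beam -0.2508 n 2191 lever 0.1590 stand [-0.1525 -0.0174  0.2853] F [1.3485 6.0054 4.3068] gap 0.0220 61.3
on rest
```

Emit:
{"name": "jog_arm", "arguments": {
  "rows": [
    [[0,-0.002,0.0005],0,0.02],
    [[0,-0.002,0],0,0.02],
    [[0,0,0],0,0.02]
  ]
}}

```text
clock: 7.92
position: [0.432, -0.1048, 0.2849]
tool_rot: [3.136, 0.004, 2.846]
force: [2.7, 6.0, 6.2]
finger_gap: 0.0221
gripper_force: 60.9
```

```bash
python3 ctl.py -0.068
```

```text
t 7.917 beam -0.2505 n 2193 lever 0.1952 stand [-0.1525 -0.0213  0.2849] F [2.7395 5.9959 6.1745] gap 0.0221 60.9
on rest
```

Emit:
{"name": "jog_arm", "arguments": {
  "rows": [
    [[0,-0.002,0.0005],0,0.02],
    [[0,-0.002,0.0003],0,0.02],
    [[0,0,0],0,0.02]
  ]
}}

```text
clock: 8.22
position: [0.4309, -0.1086, 0.2844]
tool_rot: [3.135, 0.004, 2.846]
force: [1.1, 5.9, 9.1]
finger_gap: 0.0219
gripper_force: 60.5
```

```bash
python3 ctl.py -0.068
```

```text
t 8.217 beam -0.2453 n 2169 lever 0.2320 stand [-0.1524 -0.0253  0.2844] F [1.1015 5.9384 9.1052] gap 0.0219 60.5
on rest
```

Emit:
{"name": "jog_arm", "arguments": {
  "rows": [
    [[0,-0.002,0.0005],0,0.02],
    [[0,-0.002,0.0003],0,0.02],
    [[0,0,0],0,0.02]
  ]
}}

```text
clock: 8.52
position: [0.4297, -0.1125, 0.283]
tool_rot: [3.135, 0.004, 2.845]
force: [2.7, 5.5, 3.8]
finger_gap: 0.0218
gripper_force: 61.6
```

```bash
python3 ctl.py -0.068
```

```text
t 8.517 beam -0.2070 n 2128 lever 0.2702 stand [-0.1524 -0.0294  0.283 ] F [2.7406 5.55   3.8288] gap 0.0218 61.6
fit rms mm-rad 0.0 b 0.229 a 3.21 th -0.2070 w 0.425
eq lever -0.0011  dlever -0.3973 -> tool dy 42.1 mm pred [-0.0797  0.2448 -0.127 ]
```

```bash
sed -i "s/^runpy.run_path.*/if len(sys.argv)<4: runpy.run_path('m.py')/; s/^B0=.*/B0=-1.17/; s/(p\[2\]-B0)\/2,(p\[1\])\/1./(p[2]-B0)\/.3,(p[1]-.06)\/(.05 if i==len(L0)-2 or L0[i,0]<8.3 else 1)/; s/^L=np.loadtxt('log.txt')/L=L0=np.loadtxt('log.txt')/; s/-.246 and/-.2465 and/" ctl.py; python3 ctl.py -0.068 3.2 x
```

```text
fit rms mm-rad 0.0 b -1.18 a 3.23 th -0.2070 w 0.221
eq lever 0.1458  dlever -0.1249 -> tool dy 13.2 mm pred [-0.07855188  0.5931809   0.14538488]
```

```bash
sed -i "s/xn=Ad@x+/xn=eq+Ad@(x-eq)+/" ctl.py; python3 ctl.py -0.068 3.2 x
```

```text
fit rms mm-rad 0.0 b -1.18 a 3.23 th -0.2070 w 0.221
eq lever 0.1458  dlever -0.1249 -> tool dy 13.2 mm pred [-0.13296469  0.22169109  0.14538488]
```

Emit:
{"name": "jog_arm", "arguments": {
  "rows": [
    [[0,0.0075,-0.001],0,0.02],
    [[0,0.0065,-0.001],0,0.02],
    [[0,0,0],0,0.02]
  ]
}}

```text
clock: 8.82
position: [0.4328, -0.1021, 0.2856]
tool_rot: [-3.134, 0.003, 2.845]
force: [-2.1, -4.7, 5.6]
finger_gap: 0.0218
gripper_force: 61.5
```

```bash
python3 ctl.py -0.068
```

```text
t 8.817 beam -0.1281 n 1970 lever 0.1695 stand [-0.1524 -0.0186  0.2856] F [-2.0501 -4.7378  5.6052] gap 0.0218 61.5
fit rms mm-rad 0.0 b -1.214 a 3.29 th -0.1280 w 0.270
eq lever 0.1498  dlever -0.0887 -> tool dy 9.6 mm pred [-0.0646  0.1185  0.0808]
```

Emit:
{"name": "jog_arm", "arguments": {
  "rows": [
    [[0,0.005,-0.0005],0,0.02],
    [[0,0.004,-0.0005],0,0.02],
    [[0,0,0],0,0.02]
  ]
}}

```text
clock: 9.12
position: [0.4352, -0.0944, 0.2874]
tool_rot: [-3.132, 0.004, 2.844]
force: [-5.1, -7.3, 12.4]
finger_gap: 0.0221
gripper_force: 61.0
```

```bash
python3 - <<'E'
import numpy as np
L=np.loadtxt('log.txt');L[:-1,2]-=.0033;L[-1,2]+=.0037;np.savetxt('log.txt',L,fmt='%.5f')
s=open('m.py').read()
s=s.replace("th=-np","dl=(o['tool_rot'][0]%(2*np.pi))-np.pi;p[1]-=.054*dl;th=-np");open('m.py','w').write(s)
E
python3 ctl.py -0.068
```

```text
t 9.117 beam -0.0612 n 1818 lever 0.1000 stand [-0.1524 -0.011   0.2874] F [-5.1167 -7.3367 12.3696] gap 0.0221 61.0
fit rms mm-rad 0.0003 b -1.331 a 2.71 th -0.0611 w 0.153
eq lever 0.1578  dlever -0.0008 -> tool dy 0.1 mm pred [-0.038   0.0029  0.0991]
```

Emit:
{"name": "jog_arm", "arguments": {
  "rows": [
    [[0,0,-0.0005],0,0.02],
    [[0,0,0],0,0.02],
    [[0,0,0],0,0.02]
  ]
}}

```text
clock: 9.42
position: [0.4351, -0.0946, 0.2874]
tool_rot: [-3.133, 0.004, 2.844]
force: [-4.2, -6.2, 9.5]
finger_gap: 0.0218
gripper_force: 60.6
```

```bash
python3 ctl.py -0.068
```

```text
t 9.417 beam -0.0445 n 1784 lever 0.1014 stand [-0.1524 -0.0111  0.2874] F [-4.1722 -6.1961  9.4793] gap 0.0218 60.6
fit rms mm-rad 0.0002 b -1.413 a 2.24 th -0.0444 w -0.023
eq lever 0.1631  dlever 0.0666 -> tool dy -7.3 mm pred [-0.0602 -0.0511  0.168 ]
```

Emit:
{"name": "jog_arm", "arguments": {
  "rows": [
    [[0,-0.006,0],0,0.02],
    [[0,-0.003,0],0,0.02],
    [[0,0,0],0,0.02]
  ]
}}

```text
clock: 9.72
position: [0.4333, -0.1005, 0.2867]
tool_rot: [3.139, 0.003, 2.844]
force: [2.0, 2.9, 6.1]
finger_gap: 0.022
gripper_force: 60.3
```

```bash
python3 ctl.py -0.068
```

```text
t 9.717 beam -0.0495 n 1794 lever 0.1523 stand [-0.1524 -0.0167  0.2867] F [2.0123 2.912  6.1454] gap 0.0220 60.3
fit rms mm-rad 0.0017 b -1.294 a 3.04 th -0.0504 w -0.036
eq lever 0.1564  dlever 0.0053 -> tool dy -0.6 mm pred [-0.0599 -0.0256  0.1576]
```

Emit:
{"name": "jog_arm", "arguments": {
  "rows": [
    [[0,-0.0005,0],0,0.02],
    [[0,0,0],0,0.02],
    [[0,0,0],0,0.02]
  ]
}}

```text
clock: 10.02
position: [0.4333, -0.1005, 0.2867]
tool_rot: [3.139, 0.003, 2.845]
force: [2.0, 1.6, 6.3]
finger_gap: 0.0223
gripper_force: 60.3
```

```bash
python3 ctl.py -0.068
```

```text
t 10.017 beam -0.0493 n 1797 lever 0.1524 stand [-0.1524 -0.0167  0.2867] F [2.0043 1.579  6.2746] gap 0.0223 60.3
fit rms mm-rad 0.0021 b -1.24 a 3.46 th -0.0505 w -0.003
eq lever 0.1537  dlever -0.0137 -> tool dy 1.5 mm pred [-0.0524 -0.0173  0.1387]
```

Emit:
{"name": "jog_arm", "arguments": {
  "rows": [
    [[0,0.002,0],0,0.02],
    [[0,0,0],0,0.02],
    [[0,0,0],0,0.02]
  ]
}}

```text
clock: 10.32
position: [0.4337, -0.0992, 0.2869]
tool_rot: [3.142, 0.003, 2.845]
force: [0.6, -0.2, 8.0]
finger_gap: 0.022
gripper_force: 60.4
```

```bash
python3 ctl.py -0.068
```

```text
t 10.317 beam -0.0468 n 1783 lever 0.1408 stand [-0.1524 -0.0154  0.2869] F [ 0.6466 -0.2149  7.9995] gap 0.0220 60.4
fit rms mm-rad 0.002 b -1.225 a 3.58 th -0.0475 w 0.001
eq lever 0.1530  dlever -0.0051 -> tool dy 0.6 mm pred [-0.0503 -0.0232  0.1358]
```

Emit:
{"name": "jog_arm", "arguments": {
  "rows": [
    [[0,0.001,0],0,0.02],
    [[0,0,0],0,0.02],
    [[0,0,0],0,0.02]
  ]
}}

```text
clock: 10.62
position: [0.4339, -0.0986, 0.2869]
tool_rot: [-3.14, 0.003, 2.844]
force: [-0.1, -0.8, 7.5]
finger_gap: 0.0219
gripper_force: 60.5
```

```bash
python3 ctl.py -0.068
```

```text
t 10.617 beam -0.0483 n 1791 lever 0.1359 stand [-0.1524 -0.0149  0.2869] F [-0.0506 -0.7979  7.4885] gap 0.0219 60.5
fit rms mm-rad 0.0019 b -1.221 a 3.62 th -0.0486 w -0.018
eq lever 0.1529  dlever 0.0104 -> tool dy -1.1 mm pred [-0.056  -0.0277  0.1463]
```

Emit:
{"name": "jog_arm", "arguments": {
  "rows": [
    [[0,-0.001,0],0,0.02],
    [[0,0,0],0,0.02],
    [[0,0,0],0,0.02]
  ]
}}

```text
clock: 10.92
position: [0.4337, -0.0993, 0.2869]
tool_rot: [-3.142, 0.003, 2.845]
force: [0.3, 0.6, 9.0]
finger_gap: 0.0226
gripper_force: 60.4
```

```bash
python3 ctl.py -0.068
```

```text
t 10.917 beam -0.0495 n 1792 lever 0.1419 stand [-0.1524 -0.0156  0.2869] F [0.2893 0.6205 8.9509] gap 0.0226 60.4
fit rms mm-rad 0.0014 b -1.149 a 4.83 th -0.0504 w -0.019
eq lever 0.1539  dlever 0.0043 -> tool dy -0.5 mm pred [-0.0568 -0.0233  0.1462]
```

Emit:
{"name": "jog_arm", "arguments": {
  "rows": [
    [[0,0,0],0,0.02],
    [[0,0,0],0,0.02],
    [[0,0,0],0,0.02]
  ]
}}

```text
clock: 11.22
position: [0.4337, -0.0992, 0.2869]
tool_rot: [-3.141, 0.003, 2.845]
force: [-0.3, -0.1, 7.3]
finger_gap: 0.0222
gripper_force: 60.4
```

```bash
python3 ctl.py -0.068
```

```text
t 11.217 beam -0.0487 n 1794 lever 0.1418 stand [-0.1525 -0.0155  0.2869] F [-0.3278 -0.1398  7.3356] gap 0.0222 60.4
fit rms mm-rad 0.0017 b -1.074 a 6.21 th -0.0501 w -0.012
eq lever 0.1559  dlever 0.0009 -> tool dy -0.1 mm pred [-0.055  -0.0216  0.1427]
```

Emit:
{"name": "jog_arm", "arguments": {
  "rows": [
    [[0,0.001,0],0,0.02],
    [[0,0,0],0,0.02],
    [[0,0,0],0,0.02]
  ]
}}

```text
clock: 11.52
position: [0.4339, -0.0986, 0.287]
tool_rot: [-3.14, 0.003, 2.844]
force: [-1.1, -1.3, 7.5]
finger_gap: 0.0224
gripper_force: 60.5
```

```bash
python3 ctl.py -0.068
```

```text
t 11.517 beam -0.0499 n 1790 lever 0.1359 stand [-0.1524 -0.0149  0.287 ] F [-1.0901 -1.2663  7.4838] gap 0.0224 60.5
fit rms mm-rad 0.0015 b -1.156 a 4.33 th -0.0509 w -0.017
eq lever 0.1510  dlever 0.0090 -> tool dy -1.0 mm pred [-0.0576 -0.0241  0.1449]
```

Emit:
{"name": "jog_arm", "arguments": {
  "rows": [
    [[0,0,0],0,0.02],
    [[0,0,0],0,0.02],
    [[0,0,0],0,0.02]
  ]
}}

```text
clock: 11.82
position: [0.4339, -0.0986, 0.2869]
tool_rot: [-3.14, 0.003, 2.844]
force: [0.7, -1.3, 8.3]
finger_gap: 0.0221
gripper_force: 60.5
```

```bash
python3 ctl.py -0.068
```

```text
t 11.817 beam -0.0543 n 1797 lever 0.1360 stand [-0.1524 -0.0149  0.2869] F [ 0.7129 -1.2954  8.3028] gap 0.0221 60.5
fit rms mm-rad 0.0017 b -1.141 a 4.53 th -0.0553 w -0.032
eq lever 0.1509  dlever 0.0201 -> tool dy -2.2 mm pred [-0.0648 -0.023   0.156 ]
```

Emit:
{"name": "jog_arm", "arguments": {
  "rows": [
    [[0,-0.0015,0],0,0.02],
    [[0,0,0],0,0.02],
    [[0,0,0],0,0.02]
  ]
}}

```text
clock: 12.12
position: [0.4336, -0.0996, 0.2868]
tool_rot: [3.141, 0.003, 2.845]
force: [0.4, 1.0, 8.1]
finger_gap: 0.0223
gripper_force: 60.4
```

```bash
python3 ctl.py -0.068
```

```text
t 12.117 beam -0.0583 n 1820 lever 0.1451 stand [-0.1524 -0.0159  0.2868] F [0.4298 0.991  8.1229] gap 0.0223 60.4
fit rms mm-rad 0.0018 b -1.187 a 3.36 th -0.0599 w -0.025
eq lever 0.1475  dlever 0.0063 -> tool dy -0.7 mm pred [-0.0659 -0.0135  0.1514]
```

Emit:
{"name": "jog_arm", "arguments": {
  "rows": [
    [[0,-0.0005,0],0,0.02],
    [[0,0,0],0,0.02],
    [[0,0,0],0,0.02]
  ]
}}

```text
clock: 12.42
position: [0.4335, -0.0998, 0.2868]
tool_rot: [3.14, 0.003, 2.845]
force: [0.2, 0.8, 7.5]
finger_gap: 0.0221
gripper_force: 60.3
```

```bash
python3 ctl.py -0.068
```

```text
t 12.417 beam -0.0590 n 1809 lever 0.1466 stand [-0.1524 -0.0161  0.2868] F [0.2344 0.7888 7.5497] gap 0.0221 60.3
fit rms mm-rad 0.001 b -1.251 a 1.87 th -0.0600 w -0.001
eq lever 0.1436  dlever -0.0092 -> tool dy 1.0 mm pred [-0.0606 -0.0073  0.1374]
```

Emit:
{"name": "jog_arm", "arguments": {
  "rows": [
    [[0,0.0008,0],0,0.02],
    [[0,0,0],0,0.02],
    [[0,0,0],0,0.02]
  ]
}}

```text
clock: 12.72
position: [0.4337, -0.0993, 0.2869]
tool_rot: [3.141, 0.003, 2.845]
force: [-0.0, 0.5, 7.5]
finger_gap: 0.0223
gripper_force: 60.4
```

```bash
python3 ctl.py -0.068
```

```text
t 12.717 beam -0.0577 n 1814 lever 0.1424 stand [-0.1524 -0.0156  0.2869] F [-0.0438  0.4569  7.5292] gap 0.0223 60.4
fit rms mm-rad 0.0008 b -1.228 a 2.26 th -0.0579 w 0.007
eq lever 0.1439  dlever -0.0091 -> tool dy 1.0 mm pred [-0.0576 -0.0092  0.1333]
```

Emit:
{"name": "jog_arm", "arguments": {
  "rows": [
    [[0,0.001,0],0,0.02],
    [[0,0,0],0,0.02],
    [[0,0,0],0,0.02]
  ]
}}

```text
clock: 13.02
position: [0.4338, -0.0987, 0.2869]
tool_rot: [-3.141, 0.003, 2.844]
force: [-0.3, -1.1, 8.9]
finger_gap: 0.0221
gripper_force: 60.5
```

```bash
python3 ctl.py -0.068
```

```text
t 13.017 beam -0.0595 n 1806 lever 0.1371 stand [-0.1524 -0.015   0.2869] F [-0.3128 -1.148   8.8535] gap 0.0221 60.5
fit rms mm-rad 0.0009 b -1.198 a 2.84 th -0.0590 w -0.006
eq lever 0.1449  dlever 0.0047 -> tool dy -0.5 mm pred [-0.0622 -0.0129  0.1418]
```

Emit:
{"name": "jog_arm", "arguments": {
  "rows": [
    [[0,-0.0003,0],0,0.02],
    [[0,0,0],0,0.02],
    [[0,0,0],0,0.02]
  ]
}}

```text
clock: 13.32
position: [0.4338, -0.0989, 0.2869]
tool_rot: [-3.141, 0.003, 2.845]
force: [0.1, -0.0, 7.6]
finger_gap: 0.022
gripper_force: 60.4
```

```bash
python3 ctl.py -0.068
```

```text
t 13.317 beam -0.0638 n 1826 lever 0.1385 stand [-0.1524 -0.0152  0.2869] F [ 0.1288 -0.0443  7.556 ] gap 0.0220 60.4
fit rms mm-rad 0.0009 b -1.167 a 3.4 th -0.0636 w -0.022
eq lever 0.1456  dlever 0.0145 -> tool dy -1.6 mm pred [-0.0695 -0.0111  0.153 ]
```

Emit:
{"name": "jog_arm", "arguments": {
  "rows": [
    [[0,-0.0018,0],0,0.02],
    [[0,0,0],0,0.02],
    [[0,0,0],0,0.02]
  ]
}}

```text
clock: 13.62
position: [0.4334, -0.1001, 0.2867]
tool_rot: [3.14, 0.003, 2.845]
force: [1.3, 1.3, 7.0]
finger_gap: 0.0225
gripper_force: 60.3
```

```bash
python3 ctl.py -0.068
```

```text
t 13.617 beam -0.0692 n 1841 lever 0.1494 stand [-0.1524 -0.0164  0.2867] F [1.2597 1.2533 6.966 ] gap 0.0225 60.3
fit rms mm-rad 0.0007 b -1.143 a 3.76 th -0.0695 w -0.018
eq lever 0.1457  dlever 0.0051 -> tool dy -0.5 mm pred [-0.0727 -0.001   0.1545]
```

Emit:
{"name": "jog_arm", "arguments": {
  "rows": [
    [[0,-0.0007,0],0,0.02],
    [[0,0,0],0,0.02],
    [[0,0,0],0,0.02]
  ]
}}

```text
clock: 13.92
position: [0.4333, -0.1005, 0.2867]
tool_rot: [3.139, 0.003, 2.845]
force: [0.6, 2.4, 7.3]
finger_gap: 0.022
gripper_force: 60.3
```

```bash
python3 ctl.py -0.068
```

```text
t 13.917 beam -0.0699 n 1836 lever 0.1523 stand [-0.1524 -0.0167  0.2867] F [0.5588 2.3521 7.2904] gap 0.0220 60.3
fit rms mm-rad 0.0008 b -1.197 a 2.83 th -0.0705 w 0.003
eq lever 0.1447  dlever -0.0084 -> tool dy 0.9 mm pred [-0.0686  0.0057  0.1439]
```

Emit:
{"name": "jog_arm", "arguments": {
  "rows": [
    [[0,0.001,0],0,0.02],
    [[0,0,0],0,0.02],
    [[0,0,0],0,0.02]
  ]
}}

```text
clock: 14.22
position: [0.4335, -0.0998, 0.2868]
tool_rot: [3.14, 0.003, 2.845]
force: [-0.1, 0.9, 7.3]
finger_gap: 0.0221
gripper_force: 60.4
```

```bash
python3 ctl.py -0.068
```

```text
t 14.217 beam -0.0694 n 1837 lever 0.1465 stand [-0.1524 -0.0161  0.2868] F [-0.0989  0.9479  7.3398] gap 0.0221 60.4
fit rms mm-rad 0.0008 b -1.204 a 2.75 th -0.0691 w 0.009
eq lever 0.1449  dlever -0.0048 -> tool dy 0.5 mm pred [-0.0669  0.0035  0.1416]
```

Emit:
{"name": "jog_arm", "arguments": {
  "rows": [
    [[0,0.0005,0],0,0.02],
    [[0,0,0],0,0.02],
    [[0,0,0],0,0.02]
  ]
}}

```text
clock: 14.52
position: [0.4336, -0.0995, 0.2868]
tool_rot: [3.141, 0.003, 2.845]
force: [-0.1, -0.6, 7.9]
finger_gap: 0.0218
gripper_force: 60.4
```

```bash
python3 ctl.py -0.068
```

```text
t 14.517 beam -0.0698 n 1843 lever 0.1442 stand [-0.1524 -0.0158  0.2868] F [-0.0517 -0.5996  7.8797] gap 0.0218 60.4
fit rms mm-rad 0.0009 b -1.157 a 3.52 th -0.0692 w 0.001
eq lever 0.1455  dlever 0.0024 -> tool dy -0.3 mm pred [-0.0691  0.0009  0.1466]
```

Emit:
{"name": "jog_arm", "arguments": {
  "rows": [
    [[0,0,0],0,0.02],
    [[0,0,0],0,0.02],
    [[0,0,0],0,0.02]
  ]
}}

```text
clock: 14.82
position: [0.4336, -0.0995, 0.2868]
tool_rot: [3.141, 0.003, 2.845]
force: [-0.1, 0.7, 6.5]
finger_gap: 0.0222
gripper_force: 60.4
```

```bash
python3 ctl.py -0.15
```

```text
t 14.817 beam -0.0706 n 1837 lever 0.1443 stand [-0.1524 -0.0158  0.2868] F [-0.1174  0.7231  6.5041] gap 0.0222 60.4
fit rms mm-rad 0.0008 b -1.123 a 4.04 th -0.0704 w -0.006
eq lever 0.1800  dlever -0.0334 -> tool dy 3.6 mm pred [-0.0814 -0.086   0.1109]
```

Emit:
{"name": "jog_arm", "arguments": {
  "rows": [
    [[0,0.003,0],0,0.02],
    [[0,0.001,0],0,0.02],
    [[0,0,0],0,0.02]
  ]
}}

```text
clock: 15.12
position: [0.4344, -0.0969, 0.2871]
tool_rot: [-3.137, 0.003, 2.844]
force: [-1.9, -2.8, 9.2]
finger_gap: 0.0218
gripper_force: 60.6
```

```bash
python3 ctl.py -0.18
```

```text
t 15.117 beam -0.0765 n 1855 lever 0.1217 stand [-0.1524 -0.0134  0.2871] F [-1.947  -2.7565  9.1772] gap 0.0218 60.6
fit rms mm-rad 0.0008 b -1.111 a 4.18 th -0.0768 w -0.055
eq lever 0.1941  dlever 0.0092 -> tool dy -1.0 mm pred [-0.1043 -0.1297  0.1309]
```

Emit:
{"name": "jog_arm", "arguments": {
  "rows": [
    [[0,-0.001,0],0,0.02],
    [[0,0,0],0,0.02],
    [[0,0,0],0,0.02]
  ]
}}

```text
clock: 15.42
position: [0.4341, -0.0977, 0.2871]
tool_rot: [-3.139, 0.003, 2.844]
force: [-0.9, -1.9, 8.9]
finger_gap: 0.022
gripper_force: 60.5
```

```bash
python3 ctl.py -0.2
```

```text
t 15.417 beam -0.0988 n 1905 lever 0.1286 stand [-0.1524 -0.0141  0.2871] F [-0.9084 -1.8652  8.8942] gap 0.0220 60.5
fit rms mm-rad 0.0012 b -1.208 a 2.75 th -0.1002 w -0.119
eq lever 0.1831  dlever 0.0331 -> tool dy -3.6 mm pred [-0.1408 -0.1408  0.1617]
```

Emit:
{"name": "jog_arm", "arguments": {
  "rows": [
    [[0,-0.003,0],0,0.02],
    [[0,-0.0015,0],0,0.02],
    [[0,0,0],0,0.02]
  ]
}}

```text
clock: 15.72
position: [0.4333, -0.1006, 0.2867]
tool_rot: [3.139, 0.003, 2.845]
force: [1.0, 2.8, 6.6]
finger_gap: 0.0224
gripper_force: 60.3
```

```bash
python3 ctl.py -0.23
```

```text
t 15.717 beam -0.1309 n 1974 lever 0.1535 stand [-0.1524 -0.0168  0.2867] F [1.0483 2.7969 6.5735] gap 0.0224 60.3
fit rms mm-rad 0.0012 b -1.425 a -0.36 th -0.1319 w -0.102
eq lever 0.1399  dlever -0.0263 -> tool dy 2.9 mm pred [-0.1643 -0.1265  0.1271]
```

Emit:
{"name": "jog_arm", "arguments": {
  "rows": [
    [[0,-0.0015,0],0,0.02],
    [[0,-0.001,0],0,0.02],
    [[0,0,0],0,0.02]
  ]
}}

```text
clock: 16.02
position: [0.4328, -0.102, 0.2865]
tool_rot: [3.136, 0.003, 2.845]
force: [2.2, 5.0, 4.2]
finger_gap: 0.0224
gripper_force: 60.1
```

```bash
python3 ctl.py -0.23
```

```text
t 16.017 beam -0.1634 n 2040 lever 0.1655 stand [-0.1524 -0.0181  0.2865] F [2.1841 4.9633 4.1641] gap 0.0224 60.1
fit rms mm-rad 0.0014 b -1.348 a 0.68 th -0.1631 w -0.084
eq lever 0.1566  dlever -0.0185 -> tool dy 2.0 mm pred [-0.187  -0.0856  0.147 ]
```

Emit:
{"name": "jog_arm", "arguments": {
  "rows": [
    [[0,-0.001,0],0,0.02],
    [[0,0,0],0,0.02],
    [[0,0,0],0,0.02]
  ]
}}

```text
clock: 16.32
position: [0.4327, -0.1026, 0.2864]
tool_rot: [3.135, 0.003, 2.845]
force: [2.8, 6.1, 5.4]
finger_gap: 0.0219
gripper_force: 60.1
```

```bash
python3 m.py
```

```text
t 16.317 beam -0.1902 n 2088 lever 0.1706 stand [-0.1524 -0.0187  0.2864] F [2.7988 6.0542 5.3946] gap 0.0219 60.1
```

Emit:
{"name": "jog_arm", "arguments": {
  "rows": [
    [[0,0,0],0,0.02],
    [[0,0,0],0,0.02],
    [[0,0,0],0,0.02]
  ]
}}

```text
clock: 16.62
position: [0.4327, -0.1025, 0.2864]
tool_rot: [3.135, 0.003, 2.846]
force: [3.2, 5.0, 4.4]
finger_gap: 0.0222
gripper_force: 60.1
```

```bash
python3 m.py
```

```text
t 16.617 beam -0.2157 n 2131 lever 0.1702 stand [-0.1524 -0.0186  0.2864] F [3.2107 5.0139 4.3674] gap 0.0222 60.1
```

Slow and steady, so I'll hold while it lands.

Emit:
{"name": "jog_arm", "arguments": {
  "rows": [
    [[0,0,0],0,0.02],
    [[0,0,0],0,0.02],
    [[0,0,0],0,0.02],
    [[0,0,0],0,0.02],
    [[0,0,0],0,0.02],
    [[0,0,0],0,0.02]
  ]
}}

```text
clock: 17.17
position: [0.4327, -0.1025, 0.2864]
tool_rot: [3.135, 0.003, 2.846]
force: [3.5, 5.3, 5.1]
finger_gap: 0.0221
gripper_force: 60.1
```

```bash
python3 m.py
```

```text
t 17.167 beam -0.2516 n 2188 lever 0.1702 stand [-0.1524 -0.0186  0.2864] F [3.4991 5.3479 5.0841] gap 0.0221 60.1
```

Emit:
{"name": "jog_arm", "arguments": {
  "rows": [
    [[0,0.004,0],0,0.02],
    [[0,0.005,-0.0005],0,0.02],
    [[0,0.005,-0.0005],0,0.02],
    [[0,0.005,0],0,0.02],
    [[0,0.005,0],0,0.02],
    [[0,0.005,0.0003],0,0.02],
    [[0,0.005,0.0007],0,0.02],
    [[0,0.005,0.001],0,0.02],
    [[0,0.005,0.0012],0,0.02],
    [[0,0.005,0.0014],0,0.02],
    [[0,0.003,0.001],0,0.02],
    [[0,0,0],0,0.02]
  ]
}}

```text
clock: 18.22
position: [0.4467, -0.0559, 0.2812]
tool_rot: [-3.136, 0.002, 2.845]
force: [0.1, -5.3, 1.5]
finger_gap: 0.0224
gripper_force: 65.9
```

```bash
python3 m.py
```

```text
t 18.217 beam -0.2503 n 2195 lever -0.2702 stand [-0.1527  0.0294  0.2812] F [ 0.0912 -5.2602  1.5197] gap 0.0224 65.9
```

Emit:
{"name": "jog_arm", "arguments": {
  "rows": [
    [[0,0.003,0.0005],0,0.02],
    [[0,0,0],0,0.02],
    [[0,0,0],0,0.03],
    [[0,0,0],0,0.05],
    [[0,0,0],0,0.07],
    [[0,0,0],0,0.07],
    [[0,0,0],0,0.07],
    [[0,0,0],0,0.07]
  ]
}}

```text
clock: 18.93
position: [0.447, -0.0512, 0.2803]
tool_rot: [3.141, -0.0, 2.845]
force: [-0.3, -0.3, 0.2]
finger_gap: 0.0701
gripper_force: 0.0
```

```bash
python3 m.py
```

```text
t 18.933 beam -0.2499 n 2182 lever -0.3170 stand [-0.1537  0.0343  0.2803] F [-0.2851 -0.3103  0.1906] gap 0.0701 0.0
```

Emit:
{"name": "jog_arm", "arguments": {
  "rows": [
    [[0,0,-0.015],0,0.07],
    [[0,0,-0.02],0,0.07],
    [[0,0,-0.025],0,0.07],
    [[0,0,-0.025],0,0.07],
    [[0,0,-0.025],0,0.07],
    [[0.01,0,-0.02],0,0.07],
    [[0.02,0,0],0,0.07],
    [[0.02,0,0],0,0.07],
    [[0,0,0],0,0.07],
    [[0,0,0],0,0.07],
    [[0,0,0],0,0.07]
  ]
}}

```text
clock: 19.9
position: [0.3997, -0.0368, 0.4104]
tool_rot: [3.141, 0.001, 2.845]
force: [0.0, -0.4, -0.4]
finger_gap: 0.0702
gripper_force: 0.0
```

```bash
python3 m.py; sleep 0
python3 - <<'E'
from h import *
im,d=capture('side');print(tilt('side',im,d)[0])
cv2.imwrite('pics/d.png',im[:,:,::-1])
E
```

```text
t 19.900 beam -0.2507 n 2187 lever -0.3159 stand [-0.2032  0.0342  0.4104] F [ 0.0145 -0.381  -0.3869] gap 0.0702 0.0
-0.25057537580558276
```

View pics/d.png

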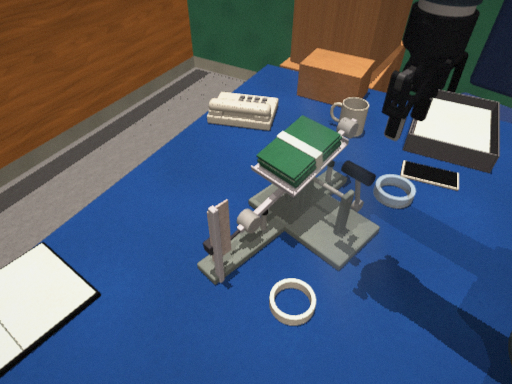

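The picture shows the beam back on its starting rest with the packet at about (300,152). The lever is free at (357,172), the clip hasn't moved at (208,246), and the gripper is clear at about (425,90).

```bash
python3 -c "
from station import *
print(finish_job())"
```

```text
the job is handed in; nothing more can be done
None
```

I handed the job in: the pointer stayed level with my reading of the index clip for about 5.7 s, then the beam went gently back onto its starting rest, with the lever let go and the arm clear. The clip's inner tip was hidden from both cameras, so I set the level from the clip's outer end, and the station gave no verdict on hand-in.

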